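Find the short-filled cartons by feel

TASK

Feel the weight of each of the three cartons in turn, first the blue-taped one, then the yellow, then the red, by holding one end and lifting it a little for a moment while the other end stays on the table. Put every carton that is filled right (heavy) into the white tray and every short-filled (light) one into the black tray, each lying flat on the tray's floor, upright as it stands now, side by side if two share a tray. Set the cartons down without dropping, throwing or tipping them over, leave everything else where it is, and let go at the end.

Things in the scene. Friction and masses are not known exactly. Their poses are not given: they have to be found in the camera images.
- carton_blue_center (a point): closed brown carton with blue tape along its top seam: 140 mm long (its x axis), 56 wide (y), 70 tall (z), standing on the table; this point is its very centre, 35 mm up. The cartons look alike but for the tape, and are loaded evenly about the centre. Which are short-filled changes every time and has nothing to do with colour. The plain sides between the rivets serve for carrying
- carton_blue_rivets (a point): point midway between the pair of black domed rivets on the long sides of the blue-taped carton near its +x end: 50 mm from its middle, 45 above its foot, domes 10 mm across, 3 proud, 62 over both. The -x end has the same pair. Pinched on a pair and raised, the carton pivots on the domes while its other end stays on the table
- carton_yellow_center (a point): closed brown carton with yellow tape along its top seam: 140 mm long (its x axis), 56 wide (y), 70 tall (z), standing on the table; this point is its very centre, 35 mm up. The cartons look alike but for the tape, and are loaded evenly about the centre. Which are short-filled changes every time and has nothing to do with colour. The plain sides between the rivets serve for carrying
- carton_yellow_rivets (a point): point midway between the pair of black domed rivets on the long sides of the yellow-taped carton near its +x end: 50 mm from its middle, 45 above its foot, domes 10 mm across, 3 proud, 62 over both. The -x end has the same pair. Pinched on a pair and raised, the carton pivots on the domes while its other end stays on the table
- carton_red_center (a point): closed brown carton with red tape along its top seam: 140 mm long (its x axis), 56 wide (y), 70 tall (z), standing on the table; this point is its very centre, 35 mm up. The cartons look alike but for the tape, and are loaded evenly about the centre. Which are short-filled changes every time and has nothing to do with colour. The plain sides between the rivets serve for carrying
- carton_red_rivets (a point): point midway between the pair of black domed rivets on the long sides of the red-taped carton near its +x end: 50 mm from its middle, 45 above its foot, domes 10 mm across, 3 proud, 62 over both. The -x end has the same pair. Pinched on a pair and raised, the carton pivots on the domes while its other end stays on the table
- table: the green table, top at z = 0, fixed; the white tray is on its left and the black on its right or the other way round
- tray_white: shallow white tray for cartons that are filled right (0.55 to 0.75 kg each; one or two of the three), fixed to the table: 180 mm (its x) by 220 mm (its y) outside, 22 tall, walls 5 thick, floor 4 mm above the table; origin at the table under its centre. Two cartons fit side by side, their long sides along the tray's x, centred 52 mm either side of its middle along y.
- tray_black: shallow black tray for short-filled cartons (0.14 to 0.28 kg each), fixed to the table: 180 mm (its x) by 220 mm (its y) outside, 22 tall, walls 5 thick, floor 4 mm above the table; origin at the table under its centre. Two cartons fit side by side, their long sides along the tray's x, centred 52 mm either side of its middle along y.
- glue_bottle: small white squeeze bottle with a blue band and pointed tip, 38 mm in diameter, 72 tall; origin at the centre of its base. Leave it alone
- tape_roll: roll of cream paper tape lying flat, 68 mm outside diameter, 24 tall; origin at the centre of its underside. Leave it alone
- marker: blue marker pen lying down, 16 mm thick, 136 long along its x axis; origin at the middle of its underside. Leave it alone
- pump_bottle: tall white bottle, 60 mm in diameter, 160 tall, standing; origin at the centre of its base. Leave it alone
- solvent_bottle: tall clear bottle with a blue cap, 64 mm in diameter, 170 tall, standing; origin at the centre of its base. Leave it alone
- rivet_jar: little amber glass jar with a black lid, 40 mm in diameter, 45 tall; origin at the centre of its base. Leave it alone
- tape_spool: orange spool standing on end, 42 mm in diameter, 40 tall; origin at the centre of its base. Leave it alone
Things that resemble listed ones, but are neither listed nor needed, are in the scene too. Leave any purple look-alike of the part that bears carton_yellow_center alone.

How it is judged:
By the outcome, as a careful person would: the job done as asked, in the order asked, and still so for the second after the job is handed in, with the robot touching nothing.
It also fails if it takes over 72 s, if anything falls off the work surface, if the arm or the gripper's body presses on something with over 40 N, if the wrist force passes 120 N, or if a joint passes its speed limit or range.

ROBOT

A 6-joint arm with a two-finger parallel gripper is mounted at the origin on the work surface. World frame = base frame: x ahead of the robot, y to its left, z up, the work surface at z = 0. Lengths are in m, angles in rad, forces in N, time in s.
With the tool pointing down it reaches from about 0.375 to 0.9 m from the base axis. Payload 3.1 kg.
Tool frame: the origin (TCP) lies midway between the tips of the shut fingers; the grasp point (between the pads) lies 19 mm behind it (pinch_z is the distance from the TCP to the grasp point, in m); z points along the fingers, y is the line along which they close (so a half turn about z gives the same grasp; the last joint's range is limited). The gripper opens to 85 mm and grips with 20 to 120 N. Pads are 22 mm wide; open, the fingers measure 114 mm over their backs; the gripper's body (76 mm by 85 mm) begins 54 mm behind the grasp point. The pads swing forward as they close: fully open they stand 13 mm farther back than shut.
Start: joints at [-1.46, 0.527, 1.433, -0, 1.181, -0.178], TCP at [0.179, -0.599, 0.231] pointing down, gripper open.
Joint ranges: [-3.08, 3.08], [-0.75, 2.2], [0.22, 2.44], [-1.43, 4.57], [0, 2.65], [-2.85, 2.85]. Speed limits (rad/s): [2.79, 2.79, 3.14, 3.14, 3.14, 3.14].

INTERFACE

Orientations are given as a unit quaternion [x, y, z, w].
In Python, from station import sense, snapshot, camera_params, sign_off, pinch_z gives the robot as it stands. The module is installed in compiled form; this text tells all that it offers.
- The arm moves only by the shell command python3 -m handwheel 'ROWS' [FORCE]. ROWS is JSON, a list that holds one entry, the list of rows, each a list of 7 numbers: the turn, a rotation vector about the tool's x, y, z in degrees, then the shift along the tool's x, y, z in m, then the opening, from 0 (shut) to 1 (fully open). A call has 1 to 20 rows; each row shifts and turns the commanded pose from where the row before left it, along the tool's axes as they then stand; what a row does not reach is not made up. A row lasts 1/8 s, in which the tool goes at most 62.5 mm and 10.7 degrees, less where a joint would pass 70% of its speed; a pose out of reach is approached as far as the arm can. A call with a gripper value outside its range is refused whole. The fingers move at their own pace and stop on an object; FORCE is the grip in N (left out, the last holds). Time passes only in rows, so rows that do not move let the fingers close. It gives the time, the measured TCP pose, the force, the opening and the grip force at its end, in the units of the state.
- sense(): the state, without advancing time (a new reading comes with each control period).
- snapshot(name): name is "scene" or "top" or "wrist"; returns the picture (400x640x3 uint8, red, green, blue); there is no depth.
- camera_params(name): a dict with "fx", "fy", "cx", "cy" (pixels), "world_to_cam" (4x4, takes a point from world to camera coordinates); the wrist camera has in their place "mount" (4x4, takes a point from camera to tool coordinates, whose origin is the TCP and whose axes are the flange's). Camera axes: x right, y down, z forward; pixel columns grow to the right and rows downward; lengths in m; the calibration is good to about 2 mm. A picture is of the moment at which its call begins: read the wrist's pose just before it. camera_params takes no time and is no camera call.
- sign_off(): hands the job in; it is judged then, once.
The state is a dict: "t": time; "q": joint angles; "qd": joint speeds; "tau": joint torques, N m; "tcp_pos": TCP position; "tool_rot": TCP orientation; "force": force on the tool from outside, world axes, zero at the start; "ft_torque": the same for the moment, N m; "finger_gap": opening from 0.0 (shut) to 1.0 (fully open); "gripper_force": force on a finger pad.
Only numpy, scipy, OpenCV 4.12 (cv2) and the standard library are available. Lean on these libraries where they do the work, as an engineer would, in place of code of your own. Each camera call takes 0.05 s, during which the arm holds its last target. There are 200 camera calls.

## Working session

There is one attempt and no reset: what is moved stays moved. The work goes in short steps, Python scripts to look and compute and a shell command to move; the robot and the scene stay as the last step left them, time stands still between calls to the robot, and variables do not carry over. Pictures are saved under pics/ and viewed, at most 14 in all, crops included, and the job is handed in when it is done.

```bash
mkdir -p pics; python3 - <<'E'
from station import *
import cv2,numpy as np
for n in("top","scene"):
    im=snapshot(n); cv2.imwrite(f"pics/{n}0.png",im[:,:,::-1])
    p=camera_params(n); print(n,p["fx"],p["fy"],p["cx"],p["cy"],np.round(p["world_to_cam"],4).tolist())
print(sense()); print(pinch_z, camera_params("wrist"))
E
```

```text
top 435.85847903451446 435.85847903451446 320.59851450888067 200.10801468752675 [[-0.0133, -0.9999, 0.0001, -0.0521], [-0.9952, 0.0132, -0.0973, 0.5021], [0.0973, -0.0014, -0.9953, 1.328], [0.0, 0.0, 0.0, 1.0]]
scene 465.0400423004305 465.0400423004305 319.79552885439574 193.81361401230376 [[0.1432, 0.9897, -0.0051, -0.0316], [0.7176, -0.1074, -0.6881, -0.302], [-0.6815, 0.0949, -0.7256, 1.5531], [0.0, 0.0, 0.0, 1.0]]
{'t': 0.1, 'q': array([-1.45953064e+00,  5.28344791e-01,  1.43375139e+00,  2.51561458e-06,
        1.18139380e+00, -1.78454338e-01]), 'qd': array([-0.00206212, -0.00299218, -0.00302742, -0.00066694, -0.00027771,
       -0.00194037]), 'tau': array([ 6.43901676e-04, -4.43303919e+01, -1.78586537e+01, -2.75717193e-04,
        3.86300831e-03, -8.01145092e-06]), 'tcp_pos': array([ 0.17853796, -0.59830238,  0.23045617]), 'tool_rot': array([ 9.89525747e-01,  1.44353373e-01,  3.30263024e-05, -9.48090806e-04]), 'force': array([0.43166087, 0.22381433, 0.31620658]), 'ft_torque': array([-0.02271107, -0.01772839, -0.00792823]), 'gripper_force': 0.0, 'finger_gap': 1.0017160848549733}
0.0187 {'fx': 311.39961391682704, 'fy': 311.39961391682704, 'cx': 315.42896840557705, 'cy': 197.9295557131121, 'mount': array([[-9.69685102e-04, -9.55879397e-01, -2.93757789e-01,
         7.61874830e-02],
       [ 9.99999475e-01, -8.29319638e-04, -6.02384154e-04,
         3.01629540e-04],
       [ 3.32187499e-04, -2.93758218e-01,  9.55879699e-01,
        -1.43421452e-01],
       [ 0.00000000e+00,  0.00000000e+00,  0.00000000e+00,
         1.00000000e+00]])}
```

View pics/top0.png

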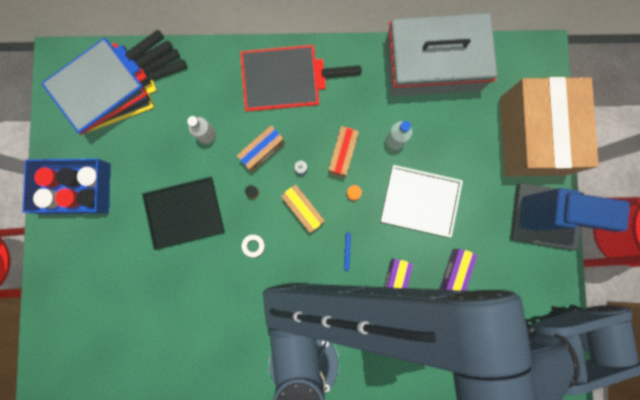

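View pics/scene0.png

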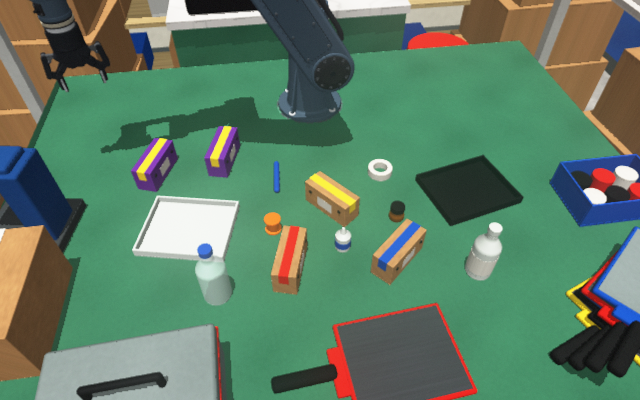

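The top view shows the blue carton at (260,148), yellow at (302,209), red at (343,151), the black tray at (183,213) and the white tray at (422,201). The glue bottle is at (300,167), jar at (252,192), spool at (354,192), tape roll at (252,246) and marker at (348,251). Purple decoys are near (400,275) and (460,270). Next I'll measure these.

```bash
cat > h.py <<'E'
from station import *
import cv2,numpy as np
from scipy.spatial.transform import Rotation as R
def ray(n,uv,z,T=None):
    p=camera_params(n); uv=np.atleast_2d(uv)
    d=np.c_[(uv[:,0]-p["cx"])/p["fx"],(uv[:,1]-p["cy"])/p["fy"],np.ones(len(uv))]
    M=np.linalg.inv(p["world_to_cam"]) if n!="wrist" else T@p["mount"]
    d=d@M[:3,:3].T; o=M[:3,3]
    return o+d*((z-o[2])/d[:,2])[:,None]
def toolT(s):
    T=np.eye(4);T[:3,:3]=R.from_quat(s["tool_rot"]).as_matrix();T[:3,3]=s["tcp_pos"];return T
def rect(P):  # centre, yaw of long axis deg, size(mm)
    (c,(w,h),a)=cv2.minAreaRect((P[:,:2]*1000).astype(np.float32))
    if w<h:a+=90;w,h=h,w
    return np.round(np.array(c)/1000,4),round((a+90)%180-90,1),np.round([w,h],0)
def blob(m,near=None):
    n,l,st,ce=cv2.connectedComponentsWithStats(m.astype(np.uint8))
    k=1+np.argmax(st[1:,4]) if near is None else 1+np.argmin(np.hypot(*(ce[1:]-near).T)+1e3*(st[1:,4]<20))
    return (l==k).astype(np.uint8)
def cont(b): return max(cv2.findContours(b,0,2)[0],key=len)[:,0,:].astype(float)
def masks(im):
    h=cv2.cvtColor(im,cv2.COLOR_RGB2HSV).astype(int);H,S,V=h[...,0],h[...,1],h[...,2]
    return dict(blue=(H>105)&(H<130)&(S>140)&(V>90),yellow=(H>22)&(H<33)&(S>150)&(V>130),red=((H<6)|(H>174))&(S>170)&(V>120),
      white=(S<40)&(V>170),black=(V<50),orange=(H>6)&(H<16)&(S>190)&(V>150),brown=(H>8)&(H<20)&(S>70)&(S<190)&(V>60))
E
python3 - <<'E'
from h import *
im=cv2.imread("pics/top0.png")[:,:,::-1].copy();m=masks(im)
for n,k,uv,z in[("blue","blue",(260,148),.07),("yellow","yellow",(302,209),.07),("red","red",(343,151),.07),
 ("white","white",(422,201),.022),("black","black",(183,213),.022),("glue","white",(300,167),.04),("jar","black",(252,192),.045),("spool","orange",(354,192),.04),("roll","white",(252,246),.024),("marker","blue",(348,251),.016),("pump","white",(201,130),.1)]:
    c=cont(blob(m[k],uv)); print(n,c.mean(0).round(1),rect(ray("top",c,z)))
E
```

```text
blue [259.7 147.1] (array([0.6621, 0.125 ]), -48.0, array([139.,  16.]))
yellow [301.3 206.8] (array([ 0.473 , -0.0044]), 38.0, array([142.,  25.]))
red [343.2 150.7] (array([ 0.6463, -0.129 ]), -16.7, array([141.,  18.]))
white [421.7 201. ] (array([ 0.496 , -0.3721]), 76.4, array([225., 185.]))
black [149.5 216. ] (array([0.4571, 0.4701]), 10.8, array([142.,  15.]))
glue [300.8 166.4] (array([0.6051, 0.002 ]), -0.6, array([34., 34.]))
jar [149.5 216. ] (array([0.4556, 0.4611]), 10.8, array([140.,  14.]))
spool [350.6 196.4] (array([ 0.5093, -0.1505]), 50.3, array([22.,  7.]))
roll [251.6 246.7] (array([0.3641, 0.1523]), 44.7, array([70., 69.]))
marker [347.  250.4] (array([ 0.3435, -0.1382]), -1.1, array([110.,  12.]))
pump [196.7 124.2] (array([0.7237, 0.3066]), 89.2, array([60., 55.]))
```

```bash
cat >> h.py <<'E'
def plan(x,y,z,psi,n=None):
    "constant per-row shift+turn for n rows taking the tool to x,y,z,yaw psi (tool down)"
    s=sense();Rm=R.from_quat(s["tool_rot"]).as_matrix();p0=np.degrees(np.arctan2(Rm[1,0],Rm[0,0]))
    dp=(psi-p0+180)%360-180; D=np.array([x,y,z])-s["tcp_pos"]
    if n is None:n=int(max(np.ceil(abs(dp)/10),np.ceil(np.linalg.norm(D)/.045),1))
    S=sum(R.from_euler('z',p0+k*dp/n,degrees=True).as_matrix() for k in range(n))@np.diag([1,-1,-1])
    v=np.linalg.solve(S,D)
    print("yaw",p0.round(2),"tilt",Rm[:,2].round(3),"tcp",s["tcp_pos"].round(4),"t",round(s["t"],2),"| n",n,"turnz",round(-dp/n,2),"shift",v.round(4))
E
python3 - <<'E'
from h import *
im=cv2.imread("pics/top0.png")[:,:,::-1].copy()
V=im.max(2)
print(im[213,183],im[192,252])
b=V<60
for n,uv,z in[("black",(183,213),.022),("jar",(252,192),.045)]:
    l=cv2.connectedComponents(b.astype(np.uint8))[1];c=cont((l==l[uv[1],uv[0]]).astype(np.uint8)); print(n,rect(ray("top",c,z)))
plan(.662,.125,.19,132)
E
```

```text
[47 54 50] [59 66 58]
black (array([0.4683, 0.3691]), -76.6, array([216., 173.]))
jar (array([ 0.5287, -0.0557]), 89.2, array([2044., 1228.]))
yaw 16.6 tilt [-0.     0.002 -1.   ] tcp [ 0.1785 -0.5983  0.2305] t 0.1 | n 20 turnz -5.77 shift [0.05   0.0136 0.002 ]
```

```bash
python3 -m handwheel '[[[0,0,-5.77,0.05,0.0136,0.002,1],[0,0,-5.77,0.05,0.0136,0.002,1],[0,0,-5.77,0.05,0.0136,0.002,1],[0,0,-5.77,0.05,0.0136,0.002,1],[0,0,-5.77,0.05,0.0136,0.002,1],[0,0,-5.77,0.05,0.0136,0.002,1],[0,0,-5.77,0.05,0.0136,0.002,1],[0,0,-5.77,0.05,0.0136,0.002,1],[0,0,-5.77,0.05,0.0136,0.002,1],[0,0,-5.77,0.05,0.0136,0.002,1],[0,0,-5.77,0.05,0.0136,0.002,1],[0,0,-5.77,0.05,0.0136,0.002,1],[0,0,-5.77,0.05,0.0136,0.002,1],[0,0,-5.77,0.05,0.0136,0.002,1],[0,0,-5.77,0.05,0.0136,0.002,1],[0,0,-5.77,0.05,0.0136,0.002,1],[0,0,-5.77,0.05,0.0136,0.002,1],[0,0,-5.77,0.05,0.0136,0.002,1],[0,0,-5.77,0.05,0.0136,0.002,1],[0,0,-5.77,0.05,0.0136,0.002,1]]]' 30
python3 - <<'E'
from h import *
plan(.662,.125,.19,132)
T=toolT(sense());im=snapshot("wrist");cv2.imwrite("pics/w1.png",im[:,:,::-1])
c=cont(blob(masks(im)["blue"]));print(c.mean(0),rect(ray("wrist",c,.07,T)))
t=snapshot("top");m=masks(t)
c=cont(blob(m["blue"],(348,251)));print("marker",c.mean(0))
E
```

```text
t: 2.6
tcp_pos: [0.662, 0.1259, 0.1906]
tool_rot: [0.405, 0.914, -0.0, -0.0]
force: [0.6, 0.3, -0.5]
finger_gap: 0.997
gripper_force: 0.0
yaw 132.2 tilt [-0.001  0.    -1.   ] tcp [0.662  0.1259 0.1906] t 2.6 | n 1 turnz 0.2 shift [-0.0007 -0.0006  0.0006]
[318.61904762 204.61904762] (array([0.6617, 0.1247]), -48.5, array([141.,  20.]))
marker [347.  250.8]
```

View pics/w1.png

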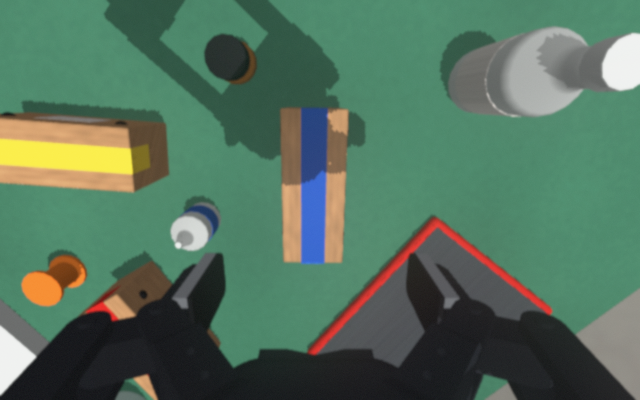

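The wrist view shows the blue carton centred near (314,185), clear on both sides, and it agrees with the top view. I'll go to its tool +x rivets.

```bash
python3 - <<'E'
from h import *
plan(.6286,.1621,.018,131.5,6)
E
```

```text
yaw 132.4 tilt [-0.005  0.002 -1.   ] tcp [0.6592 0.1298 0.1903] t 2.7 | n 6 turnz 0.15 shift [ 0.0074 -0.0002  0.0287]
```

```bash
python3 -m handwheel '[[[0,0,0,0,0,0,1],[0,0,0,0,0,0,1]]]' >/dev/null
python3 - <<'E'
from h import *
plan(.6286,.1621,.018,131.5,6)
T=toolT(sense());im=snapshot("wrist")
c=cont(blob(masks(im)["blue"]));print(rect(ray("wrist",c,.07,T)))
E
```

```text
yaw 131.9 tilt [ 0. -0. -1.] tcp [0.6633 0.1229 0.1912] t 2.95 | n 6 turnz 0.07 shift [0.0087 0.     0.0289]
(array([0.6616, 0.1249]), -48.8, array([141.,  20.]))
```

```bash
python3 -m handwheel '[[[0,0,0,0.0087,0,0.0289,1],[0,0,0,0.0087,0,0.0289,1],[0,0,0,0.0087,0,0.0289,1],[0,0,0,0.0087,0,0.0289,1],[0,0,0,0.0087,0,0.0289,1],[0,0,0.5,0.0087,0,0.0289,1],[0,0,0,0,0,0,1],[0,0,0,0,0,0,1]]]'
python3 - <<'E'
from h import *
plan(.6285,.1623,.018,131.3,1)
s=sense();print(s["force"],s["ft_torque"])
im=snapshot("wrist");cv2.imwrite("pics/w2.png",im[:,:,::-1])
E
```

```text
t: 4.0
tcp_pos: [0.6293, 0.1621, 0.0187]
tool_rot: [0.411, 0.912, 0.0, 0.001]
force: [0.6, -0.8, -0.5]
finger_gap: 1.001
gripper_force: 0.0
yaw 131.44 tilt [ 0.002  0.    -1.   ] tcp [0.6293 0.1621 0.0187] t 4.0 | n 1 turnz 0.14 shift [ 0.0006 -0.0005  0.0007]
[ 0.5786089  -0.82346403 -0.4627173 ] [ 0.00672375 -0.03026386 -0.02610523]
```

View pics/w2.png

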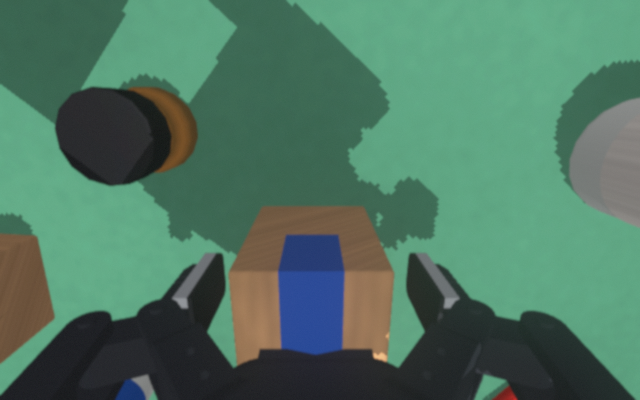

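The view shows the carton end between the open fingers, with the top edge from (230,268) to (393,268) and both sides clear. I'll close, take a baseline, lift and read the force.

```bash
cat >> h.py <<'E'
def avg(k=8):
    F=[];t=[]
    for _ in range(k): snapshot("wrist");s=sense();F.append(s["force"]);t.append(s["ft_torque"])
    print("F",np.mean(F,0).round(2),"sd",np.std(F,0).round(2),"M",np.mean(t,0).round(3),"gap",round(s["finger_gap"],3),"grip",s["gripper_force"],"tcp",s["tcp_pos"].round(4),"t",s["t"])
E
python3 -c "from h import *;avg(6)"
python3 -m handwheel '[[[0,0,0,0.0005,-0.0005,0,0],[0,0,0,0,0,0,0],[0,0,0,0,0,0,0],[0,0,0,0,0,0,0],[0,0,0,0,0,0,0]]]' 30
python3 -c "from h import *;avg(4)"
```

```text
F [-0.07 -0.22  0.01] sd [0.57 0.62 0.46] M [ 0.036  0.016 -0.005] gap 1.001 grip 0.0 tcp [0.6283 0.163  0.0188] t 4.35
t: 4.97
tcp_pos: [0.6267, 0.1629, 0.0186]
tool_rot: [0.411, 0.912, -0.0, -0.0]
force: [-2.0, -1.4, 5.6]
finger_gap: 0.693
gripper_force: 31.2
F [-2.03 -1.15  5.41] sd [0.28 0.51 0.2 ] M [-0.122  0.259 -0.031] gap 0.697 grip 31.208176016807556 tcp [0.6267 0.1629 0.0186] t 5.175
```

```bash
python3 -m handwheel '[[[0,0,0,0,0,-0.004,0],[0,0,0,0,0,-0.004,0],[0,0,0,0,0,-0.004,0],[0,0,0,0,0,0,0],[0,0,0,0,0,0,0],[0,0,0,0,0,0,0]]]' 30
python3 -c "
from h import *
avg(10)
im=snapshot('scene');cv2.imwrite('pics/s2.png',cv2.resize(im[170:300,300:500],None,fx=4,fy=4,interpolation=2)[:,:,::-1])"
```

```text
t: 5.92
tcp_pos: [0.6267, 0.1632, 0.0297]
tool_rot: [0.411, 0.912, -0.0, -0.0]
force: [-0.4, -0.5, -4.5]
finger_gap: 0.689
gripper_force: 33.3
F [-0.49 -0.34 -4.5 ] sd [0.51 0.36 0.53] M [-0.01   0.088 -0.04 ] gap 0.693 grip 33.31656217575073 tcp [0.6268 0.1631 0.0299] t 6.425
```

View pics/s2.png

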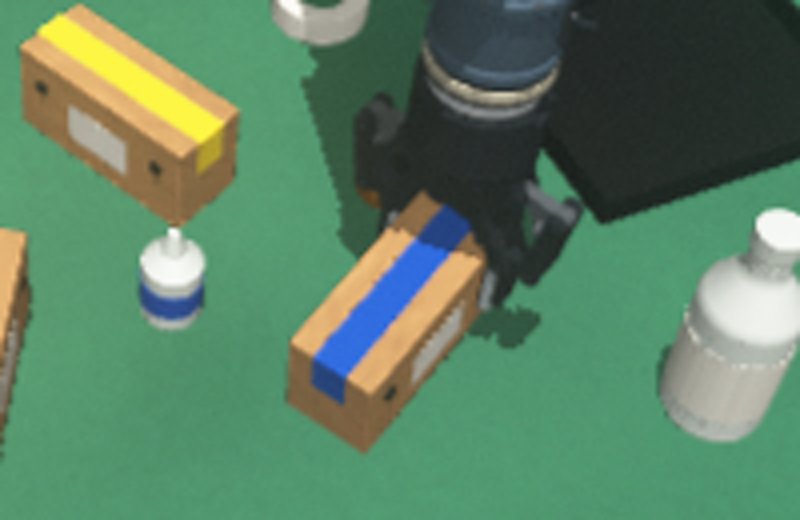

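The crop shows the blue carton's near end raised in the pads, with its far bottom corner at crop (365,450) still on the table. The lift force is 4.5 N, so blue is heavy (about 0.75 kg). I'll set it down and release.

```bash
python3 -m handwheel '[[[0,0,0,0,0,0.004,0],[0,0,0,0,0,0.004,0],[0,0,0,0,0,0.004,0],[0,0,0,0,0,0,0],[0,0,0,0,0,0,1],[0,0,0,0,0,0,1],[0,0,0,0,0,0,1],[0,0,0,0,0,-0.02,1],[0,0,0,0,0,-0.05,1],[0,0,0,0,0,-0.05,1],[0,0,0,0,0,-0.02,1],[0,0,0,0,0,0,1],[0,0,0,0,0,0,1]]]' 30
python3 - <<'E'
from h import *
plan(.473,-.0044,.16,38,10)
E
```

```text
t: 8.1
tcp_pos: [0.6263, 0.163, 0.1575]
tool_rot: [0.411, 0.912, -0.0, -0.001]
force: [0.8, -0.2, -0.4]
finger_gap: 0.999
gripper_force: 0.0
yaw 131.5 tilt [-0.001 -0.    -1.   ] tcp [0.6263 0.163  0.1575] t 8.1 | n 10 turnz 9.35 shift [-0.0189 -0.017  -0.0002]
```

```bash
python3 -m handwheel '[[[0,0,9.35,-0.0189,-0.017,0,1],[0,0,9.35,-0.0189,-0.017,0,1],[0,0,9.35,-0.0189,-0.017,0,1],[0,0,9.35,-0.0189,-0.017,0,1],[0,0,9.35,-0.0189,-0.017,0,1],[0,0,9.35,-0.0189,-0.017,0,1],[0,0,9.35,-0.0189,-0.017,0,1],[0,0,9.35,-0.0189,-0.017,0,1],[0,0,9.35,-0.0189,-0.017,0,1],[0,0,9.35,-0.0189,-0.017,0,1],[0,0,0,0,0,0,1],[0,0,0,0,0,0,1],[0,0,0,0,0,0,1]]]'
python3 - <<'E'
from h import *
T=toolT(sense());im=snapshot("wrist");cv2.imwrite("pics/w3.png",im[:,:,::-1])
c=cont(blob(masks(im)["yellow"]));print(c.mean(0));r=rect(ray("wrist",c,.07,T));print(r)
a=np.radians(r[1]);x,y=r[0]-.05*np.array([np.cos(a),np.sin(a)]);print(x,y)
plan(x,y,.018,r[1],6)
E
```

```text
t: 9.72
tcp_pos: [0.4747, -0.0044, 0.1577]
tool_rot: [0.945, 0.326, 0.0, 0.0]
force: [-0.7, 0.3, 0.5]
finger_gap: 0.999
gripper_force: 0.0
[318.56363636 212.01818182]
(array([ 0.4728, -0.0029]), 37.8, array([141.,  22.]))
0.43329224938121547 -0.03354535268264882
yaw 38.07 tilt [ 0.001 -0.    -1.   ] tcp [ 0.4745 -0.0043  0.1578] t 9.78 | n 6 turnz 0.05 shift [-0.0084 -0.0004  0.0233]
```

View pics/w3.png

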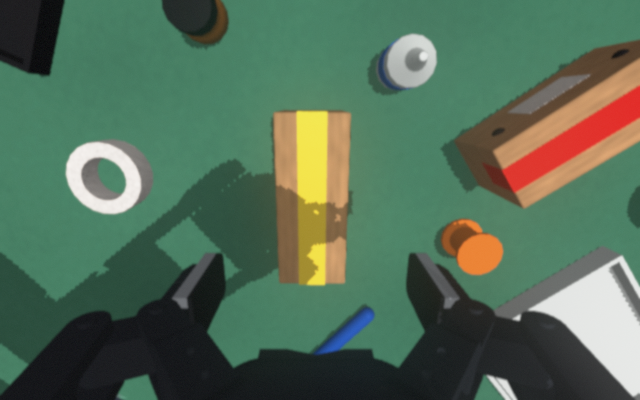

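The view shows the yellow carton centred near (312,197), with the marker tip at (370,312) and the spool at (475,245), both clear of the fingers. I'll descend on the near rivets.

```bash
python3 -m handwheel '[[[0,0,0.3,-0.0084,-0.0004,0.0233,1],[0,0,0,-0.0084,-0.0004,0.0233,1],[0,0,0,-0.0084,-0.0004,0.0233,1],[0,0,0,-0.0084,-0.0004,0.0233,1],[0,0,0,-0.0084,-0.0004,0.0233,1],[0,0,0,-0.0084,-0.0004,0.0233,1],[0,0,0,0,0,0,1],[0,0,0,0,0,0,1],[0,0,0,0,0,0,1]]]'
python3 -c "from h import *;avg(6)"
python3 -m handwheel '[[[0,0,0,0,0,0,0],[0,0,0,0,0,0,0],[0,0,0,0,0,0,0],[0,0,0,0,0,0,0],[0,0,0,0,0,-0.004,0],[0,0,0,0,0,-0.004,0],[0,0,0,0,0,-0.004,0],[0,0,0,0,0,0,0],[0,0,0,0,0,0,0],[0,0,0,0,0,0,0]]]' 30
python3 -c "from h import *;avg(10)"
```

```text
t: 10.9
tcp_pos: [0.4332, -0.0334, 0.0189]
tool_rot: [0.946, 0.323, 0.001, 0.001]
force: [0.2, -0.5, -0.1]
finger_gap: 0.999
gripper_force: 0.0
F [-0.01 -0.33  0.03] sd [0.78 0.54 0.6 ] M [-0.002  0.005 -0.006] gap 0.993 grip 0.0 tcp [ 0.4324 -0.0333  0.0185] t 11.2
t: 12.45
tcp_pos: [0.432, -0.0333, 0.03]
tool_rot: [0.946, 0.323, -0.0, -0.0]
force: [-0.5, 0.3, -1.0]
finger_gap: 0.692
gripper_force: 32.6
F [ 0.13  0.13 -1.53] sd [0.56 0.54 0.32] M [-0.06   0.075 -0.005] gap 0.697 grip 32.548052072525024 tcp [ 0.4321 -0.0332  0.0301] t 12.95
```

Yellow reads 1.5 N, so it is light. I'll set it down and go to red.

```bash
python3 -m handwheel '[[[0,0,0,0,0,0.004,0],[0,0,0,0,0,0.004,0],[0,0,0,0,0,0.004,0],[0,0,0,0,0,0,0],[0,0,0,0,0,0,1],[0,0,0,0,0,0,1],[0,0,0,0,0,0,1],[0,0,0,0,0,-0.02,1],[0,0,0,0,0,-0.05,1],[0,0,0,0,0,-0.05,1],[0,0,0,0,0,-0.02,1],[0,0,0,0,0,0,1],[0,0,0,0,0,0,1]]]' 30
python3 - <<'E'
from h import *
plan(.62,-.121,.16,-16.7,6)
im=snapshot("top");m=masks(im);c=cont(blob(m["blue"],(402,127)));print("cap",c.mean(0),ray("top",c.mean(0),.165))
E
```

```text
t: 14.58
tcp_pos: [0.4314, -0.033, 0.1573]
tool_rot: [0.946, 0.323, -0.001, -0.001]
force: [0.1, -0.4, 0.3]
finger_gap: 0.996
gripper_force: 0.0
yaw 37.7 tilt [-0.002  0.001 -1.   ] tcp [ 0.4314 -0.033   0.1573] t 14.57 | n 6 turnz 9.07 shift [ 0.0276  0.0232 -0.0005]
cap [404.85714286 126.5       ] [[ 0.69346672 -0.29942711  0.165     ]]
```

```bash
python3 -m handwheel '[[[0,0,9.07,0.0276,0.0232,0,1],[0,0,9.07,0.0276,0.0232,0,1],[0,0,9.07,0.0276,0.0232,0,1],[0,0,9.07,0.0276,0.0232,0,1],[0,0,9.07,0.0276,0.0232,0,1],[0,0,9.07,0.0276,0.0232,0,1],[0,0,0,0,0,0,1],[0,0,0,0,0,0,1],[0,0,0,0,0,0,1]]]'
python3 - <<'E'
from h import *
T=toolT(sense());im=snapshot("wrist");cv2.imwrite("pics/w4.png",im[:,:,::-1])
c=cont(blob(masks(im)["red"],(316,200)));print(c.mean(0),c.min(0),c.max(0));r=rect(ray("wrist",c,.07,T));print(r)
a=np.radians(r[1]);x,y=r[0]-.05*np.array([np.cos(a),np.sin(a)]);print(x,y)
plan(x,y,.018,r[1],6)
E
```

```text
t: 15.75
tcp_pos: [0.6197, -0.1203, 0.1572]
tool_rot: [0.989, -0.145, -0.001, -0.0]
force: [0.5, -0.1, -0.1]
finger_gap: 0.997
gripper_force: 0.0
[318.61764706 161.79411765] [302.  67.] [332. 251.]
(array([ 0.6476, -0.1291]), -16.8, array([139.,  22.]))
0.5997340251233966 -0.11464841015277641
yaw -16.65 tilt [-0.002  0.001 -1.   ] tcp [ 0.62   -0.1204  0.1576] t 15.8 | n 6 turnz 0.03 shift [-0.0035  0.0001  0.0233]
```

View pics/w4.png

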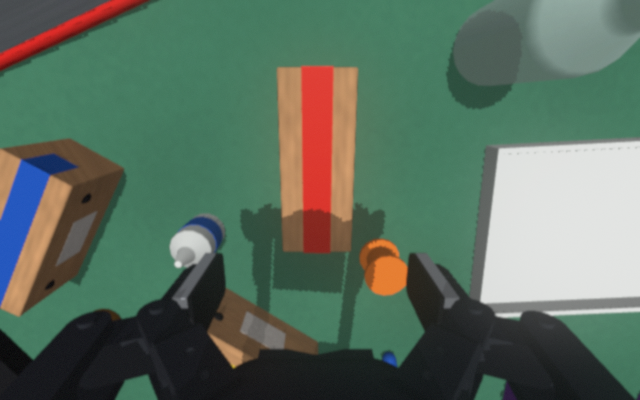

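The view shows the red carton at (317,160). The spool at (380,265) and glue bottle at (200,240) sit near its close end, so I'll use the far rivets, where there is free space.

```bash
python3 -c "from h import *;plan(.6954,-.1436,.018,-16.8,6)"
python3 -m handwheel '[[[0,0,0.1,0.0131,0.0002,0.0233,1],[0,0,0,0.0131,0.0002,0.0233,1],[0,0,0,0.0131,0.0002,0.0233,1],[0,0,0,0.0131,0.0002,0.0233,1],[0,0,0,0.0131,0.0002,0.0233,1],[0,0,0,0.0131,0.0002,0.0233,1],[0,0,0,0,0,0,1],[0,0,0,0,0,0,1],[0,0,0,0,0,0,1]]]'
python3 -c "from h import *;avg(6)"
python3 -m handwheel '[[[0,0,0,0,0,0,0],[0,0,0,0,0,0,0],[0,0,0,0,0,0,0],[0,0,0,0,0,0,0],[0,0,0,0,0,-0.004,0],[0,0,0,0,0,-0.004,0],[0,0,0,0,0,-0.004,0],[0,0,0,0,0,0,0],[0,0,0,0,0,0,0],[0,0,0,0,0,0,0]]]' 30
python3 -c "from h import *;avg(10)"
```

```text
yaw -16.65 tilt [-0.002  0.001 -1.   ] tcp [ 0.62   -0.1204  0.1576] t 15.8 | n 6 turnz 0.03 shift [0.0131 0.0001 0.0233]
t: 16.92
tcp_pos: [0.6962, -0.1452, 0.0198]
tool_rot: [0.989, -0.146, 0.001, 0.0]
force: [-0.7, -0.5, 0.2]
finger_gap: 0.999
gripper_force: 0.0
F [-0.03 -0.2  -0.18] sd [0.57 0.36 0.37] M [ 0.002  0.009 -0.001] gap 0.997 grip 0.0 tcp [ 0.696  -0.1454  0.0188] t 17.225
t: 18.48
tcp_pos: [0.696, -0.1455, 0.0302]
tool_rot: [0.989, -0.146, -0.0, 0.0]
force: [0.3, -0.2, -3.9]
finger_gap: 0.692
gripper_force: 33.1
F [-0.74 -0.49 -4.13] sd [0.64 0.72 0.47] M [-0.116  0.043  0.059] gap 0.693 grip 33.14659237861633 tcp [ 0.6959 -0.1454  0.0303] t 18.975
```

Red reads about 4.0 N, so it is heavy. Blue and red go to white, yellow to black. I'll set red down, rise and re-measure for the centre grasp.

```bash
python3 -m handwheel '[[[0,0,0,0,0,0.004,0],[0,0,0,0,0,0.004,0],[0,0,0,0,0,0.004,0],[0,0,0,0,0,0,0],[0,0,0,0,0,0,1],[0,0,0,0,0,0,1],[0,0,0,0,0,0,1],[0,0,0,0,0,-0.02,1],[0,0,0,-0.016,0,-0.05,1],[0,0,0,-0.016,0,-0.04,1],[0,0,0,-0.016,0,0,1],[0,0,0,0,0,0,1],[0,0,0,0,0,0,1]]]' 30
cat >> h.py <<'E'
def look(col,z,n,near=None):
    T=toolT(sense());im=snapshot("wrist")
    c=cont(blob(masks(im)[col],near));print(c.min(0),c.max(0));r=rect(ray("wrist",c,.07,T));print(r)
    Rm=T[:3,:3];p=np.degrees(np.arctan2(Rm[1,0],Rm[0,0]));y=r[1]
    if abs((y-p+180)%360-180)>90:y+=180
    plan(*r[0],z,y,n)
E
python3 -c "
from h import *
look('red',.018,4,(316,200))"
```

```text
t: 20.6
tcp_pos: [0.6506, -0.1316, 0.1287]
tool_rot: [0.989, -0.146, 0.0, 0.0]
force: [0.1, 0.5, -0.6]
finger_gap: 1.003
gripper_force: 0.0
[299. 116.] [332. 307.]
(array([ 0.6486, -0.1299]), -17.2, array([141.,  22.]))
yaw -16.82 tilt [ 0.001 -0.    -1.   ] tcp [ 0.6506 -0.1317  0.1283] t 20.65 | n 4 turnz 0.09 shift [-0.0006 -0.0003  0.0276]
```

```bash
python3 -m handwheel '[[[0,0,0.4,-0.0006,-0.0003,0.0276,1],[0,0,0,-0.0006,-0.0003,0.0276,1],[0,0,0,-0.0006,-0.0003,0.0276,1],[0,0,0,-0.0006,-0.0003,0.0276,1],[0,0,0,0,0,0,1],[0,0,0,0,0,0,0],[0,0,0,0,0,0,0],[0,0,0,0,0,0,0],[0,0,0,0,0,0,0],[0,0,0,0,0,0,0],[0,0,0,0,0,-0.01,0],[0,0,0,0,0,-0.02,0],[0,0,0,0,0,-0.03,0],[0,0,0,0,0,-0.04,0],[0,0,0,0,0,0,0],[0,0,0,0,0,0,0]]]' 70
python3 -c "
from h import *
avg(3)
plan(.51,-.18,.125,-17,4)
s=sense()
im=snapshot('scene');cv2.imwrite('pics/s3.png',cv2.resize(im[120:320,150:420],None,fx=2.9,fy=2.9,interpolation=2)[:,:,::-1])"
```

```text
t: 22.65
tcp_pos: [0.6468, -0.129, 0.1169]
tool_rot: [0.989, -0.15, -0.001, -0.0]
force: [0.6, 1.1, -6.2]
finger_gap: 0.647
gripper_force: 80.6
F [-0.78  0.14 -5.87] sd [0.37 0.38 0.13] M [ 0.024 -0.025 -0.037] gap 0.645 grip 80.59331774711609 tcp [ 0.6465 -0.1289  0.1157] t 22.8
yaw -17.22 tilt [-0.004  0.002 -1.   ] tcp [ 0.6465 -0.1289  0.1157] t 22.8 | n 4 turnz -0.05 shift [-0.0288  0.0223 -0.0023]
```

View pics/s3.png

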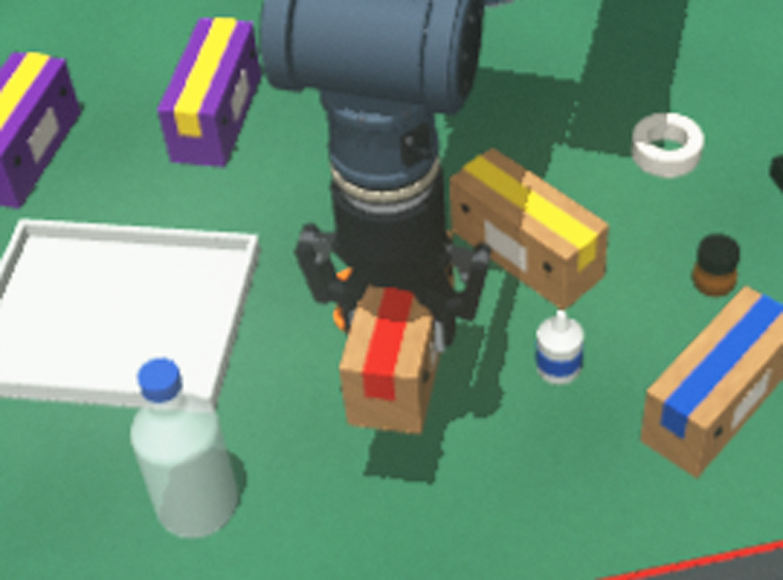

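The crop shows the red carton held level above the table. The solvent bottle's base is near crop (190,500), just beyond the white tray's far edge.

```bash
python3 -m handwheel '[[[0,0,0,-0.0288,0.0223,-0.002,0],[0,0,0,-0.0288,0.0223,-0.002,0],[0,0,0,-0.0288,0.0223,-0.002,0],[0,0,0,-0.0288,0.0223,-0.002,0],[0,0,0,0,0,0,0],[0,0,0,0,0,0,0]]]'
python3 -c "
from h import *
print(ray('scene',(215,292),0))
T=toolT(sense());im=snapshot('wrist');cv2.imwrite('pics/w5.png',im[:,:,::-1])
plan(.484,-.4225,.125,-13.6,6)"
```

```text
t: 23.6
tcp_pos: [0.5123, -0.1811, 0.1257]
tool_rot: [0.989, -0.15, 0.001, 0.0]
force: [1.3, -0.2, -5.7]
finger_gap: 0.649
gripper_force: 80.3
[[ 6.85591819e-01 -3.07873354e-01  1.11022302e-16]]
yaw -17.21 tilt [ 0.001 -0.    -1.   ] tcp [ 0.5127 -0.181   0.1258] t 23.65 | n 6 turnz -0.6 shift [0.0063 0.0401 0.0001]
```

```bash
python3 -m handwheel '[[[0,0,-0.6,0.0063,0.0401,0,0],[0,0,-0.6,0.0063,0.0401,0,0],[0,0,-0.6,0.0063,0.0401,0,0],[0,0,-0.6,0.0063,0.0401,0,0],[0,0,-0.6,0.0063,0.0401,0,0],[0,0,-0.6,0.0063,0.0401,0,0],[0,0,0,0,0,0,0],[0,0,0,0,0,0,0],[0,0,0,0,0,0,0]]]'
python3 -c "
from h import *
im=snapshot('top');m=masks(im);c=cont(blob(m['white'],(400,201)));print(c.min(0),c.max(0))
T=toolT(sense());im=snapshot('wrist');cv2.imwrite('pics/w6.png',im[:,:,::-1])
plan(.484,-.4225,.025,-13.6,4)"
```

```text
t: 24.78
tcp_pos: [0.4831, -0.4209, 0.1254]
tool_rot: [0.993, -0.118, -0.001, -0.001]
force: [0.7, 0.4, -5.8]
finger_gap: 0.646
gripper_force: 81.1
[391. 165.] [441. 214.]
yaw -13.53 tilt [-0.     0.001 -1.   ] tcp [ 0.4833 -0.4212  0.1257] t 24.88 | n 4 turnz 0.02 shift [0.0003 0.0003 0.0252]
```

View pics/w6.png

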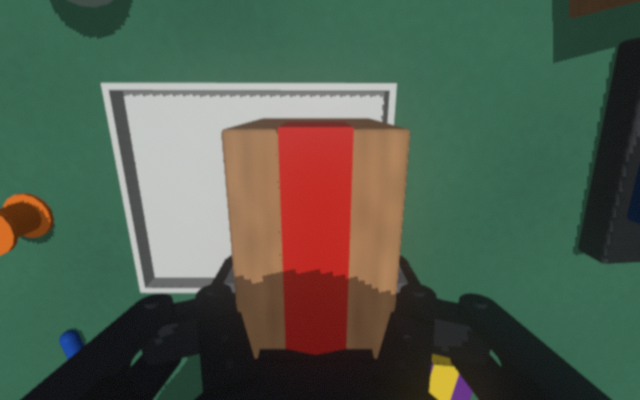

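```bash
python3 -c "
from h import *
T=toolT(sense())
P=ray('wrist',[(103,84),(397,84),(141,291)],.022,T)[:,:2];print(P.round(4))
e=P[0]-P[1];print(np.hypot(*e),np.degrees(np.arctan2(e[1],e[0])));u=e/np.hypot(*e);x=np.array([u[1],-u[0]])
c=(P[0]+P[1])/2-.09*x;print('centre',c,'A',c+.052*u,'B',c-.052*u, 'x yaw',np.degrees(np.arctan2(x[1],x[0])))
plan(*(c-.052*u),.025,-13.6,4)"
```

```text
[[ 0.6072 -0.2874]
 [ 0.5557 -0.5008]
 [ 0.4343 -0.2446]]
0.21949043333320833 76.4139594751343
centre [ 0.49397604 -0.37295482] A [ 0.50619112 -0.32240987] B [ 0.48176097 -0.42349977] x yaw -13.586040524865693
yaw -13.53 tilt [-0.     0.001 -1.   ] tcp [ 0.4833 -0.4212  0.1257] t 24.88 | n 4 turnz 0.02 shift [-0.0002  0.0006  0.0252]
```

The view shows the tray's far corners at (103,84) and (397,84) and its near-left corner at (141,291), which matches the top view. The carton hangs over the right half. I'll lower it.

```bash
python3 -m handwheel '[[[0,0,0,-0.0005,0.001,0.025,0],[0,0,0,-0.0005,0.001,0.03,0],[0,0,0,0,0,0.025,0],[0,0,0,0,0,0.012,0],[0,0,0,0,0,0.005,0],[0,0,0,0,0,0.003,0],[0,0,0,0,0,0,0],[0,0,0,0,0,0,0]]]'
python3 -c "from h import *;avg(2)"
python3 -m handwheel '[[[0,0,0,0,0,0.001,0],[0,0,0,0,0,0.001,0],[0,0,0,0,0,0,0]]]'
```

```text
t: 25.88
tcp_pos: [0.4818, -0.4246, 0.0267]
tool_rot: [0.993, -0.119, 0.001, 0.001]
force: [-1.0, 0.5, -5.8]
finger_gap: 0.649
gripper_force: 81.1
F [-0.23 -0.48 -5.98] sd [0.02 0.14 0.61] M [ 0.025 -0.036 -0.013] gap 0.65 grip 81.05684995651245 tcp [ 0.4816 -0.4245  0.0265] t 25.975
t: 26.35
tcp_pos: [0.4813, -0.4241, 0.0238]
tool_rot: [0.993, -0.119, -0.0, -0.0]
force: [-0.2, 0.2, -5.4]
finger_gap: 0.647
gripper_force: 81.1
```

```bash
python3 -m handwheel '[[[0,0,0,0,0,0.001,0],[0,0,0,0,0,0.001,0],[0,0,0,0,0,0,0]]]'; python3 -m handwheel '[[[0,0,0,0,0,0.0007,0],[0,0,0,0,0,0,0]]]'
```

```text
t: 26.72
tcp_pos: [0.4813, -0.4242, 0.0235]
tool_rot: [0.993, -0.119, 0.0, 0.0]
force: [-3.0, 1.9, 5.9]
finger_gap: 0.647
gripper_force: 82.5
t: 26.98
tcp_pos: [0.4813, -0.4242, 0.0235]
tool_rot: [0.993, -0.119, 0.0, 0.0]
force: [-5.1, 3.0, 8.6]
finger_gap: 0.648
gripper_force: 82.9
```

```bash
python3 -m handwheel '[[[0,0,0,0,0,-0.002,0],[0,0,0,0,0,0,0.82],[0,0,0,0,0,0,0.82],[0,0,0,0,0,0,0.82],[0,0,0,0,0,-0.02,0.82],[0,0,0,0,0,-0.05,0.82],[0,0,0,0,0,-0.05,1],[0,0,0,0,0,-0.02,1],[0,0,0,0,0,0,1]]]' 30
python3 -c "
from h import *
plan(.662,.125,.16,-48.5,12)"
```

```text
t: 28.1
tcp_pos: [0.4826, -0.4255, 0.1668]
tool_rot: [0.993, -0.118, 0.002, 0.002]
force: [-0.4, -0.3, -0.5]
finger_gap: 1.001
gripper_force: 0.0
yaw -13.61 tilt [ 0.004 -0.005 -1.   ] tcp [ 0.4826 -0.4255  0.1668] t 28.1 | n 12 turnz 2.91 shift [-0.0098 -0.048   0.0006]
```

```bash
python3 -m handwheel '[[[0,0,2.91,-0.0098,-0.048,0,1],[0,0,2.91,-0.0098,-0.048,0,1],[0,0,2.91,-0.0098,-0.048,0,1],[0,0,2.91,-0.0098,-0.048,0,1],[0,0,2.91,-0.0098,-0.048,0,1],[0,0,2.91,-0.0098,-0.048,0,1],[0,0,2.91,-0.0098,-0.048,0,1],[0,0,2.91,-0.0098,-0.048,0,1],[0,0,2.91,-0.0098,-0.048,0,1],[0,0,2.91,-0.0098,-0.048,0,1],[0,0,2.91,-0.0098,-0.048,0,1],[0,0,2.91,-0.0098,-0.048,0,1],[0,0,0,0,0,0,1],[0,0,0,0,0,0,1],[0,0,0,0,0,0,1]]]'
python3 -c "
from h import *
look('blue',.018,6,(316,200))"
```

```text
t: 29.98
tcp_pos: [0.66, 0.1248, 0.1626]
tool_rot: [0.911, -0.412, -0.001, 0.001]
force: [-0.1, -0.9, 0.8]
finger_gap: 1.001
gripper_force: 0.0
[300. 109.] [328. 279.]
(array([0.6614, 0.1256]), -48.4, array([141.,  21.]))
yaw -48.63 tilt [-0.001 -0.    -1.   ] tcp [0.6603 0.1247 0.1629] t 30.02 | n 6 turnz -0.04 shift [ 0.     -0.0002  0.0242]
```

```bash
python3 -m handwheel '[[[0,0,-0.2,0,-0.0002,0.0242,1],[0,0,0,0,-0.0002,0.0242,1],[0,0,0,0,-0.0002,0.0242,1],[0,0,0,0,-0.0002,0.0242,1],[0,0,0,0,-0.0002,0.0242,1],[0,0,0,0,-0.0002,0.0242,1],[0,0,0,0,0,0,1],[0,0,0,0,0,0,0],[0,0,0,0,0,0,0],[0,0,0,0,0,0,0],[0,0,0,0,0,0,0],[0,0,0,0,0,0,0],[0,0,0,0,0,-0.01,0],[0,0,0,0,0,-0.02,0],[0,0,0,0,0,-0.03,0],[0,0,0,0,0,-0.03,0],[0,0,0,0,0,-0.02,0],[0,0,0,0,0,0,0],[0,0,0,0,0,0,0]]]' 70
python3 -c "
from h import *
avg(2)
plan(.5062,-.3224,.13,-13.6,11)"
```

```text
t: 32.4
tcp_pos: [0.6608, 0.1269, 0.1269]
tool_rot: [0.912, -0.409, -0.001, 0.001]
force: [-0.1, 0.3, -7.2]
finger_gap: 0.644
gripper_force: 76.0
F [-0.61 -0.77 -7.44] sd [0.24 0.31 0.39] M [ 0.018 -0.006  0.009] gap 0.646 grip 76.00773811340332 tcp [0.6606 0.1269 0.1263] t 32.5
yaw -48.34 tilt [-0.004 -0.    -1.   ] tcp [0.6606 0.1269 0.1263] t 32.5 | n 11 turnz -3.16 shift [ 0.0103  0.0426 -0.0003]
```

```bash
python3 -m handwheel '[[[0,0,-3.16,0.0103,0.0426,0,0],[0,0,-3.16,0.0103,0.0426,0,0],[0,0,-3.16,0.0103,0.0426,0,0],[0,0,-3.16,0.0103,0.0426,0,0],[0,0,-3.16,0.0103,0.0426,0,0],[0,0,-3.16,0.0103,0.0426,0,0],[0,0,-3.16,0.0103,0.0426,0,0],[0,0,-3.16,0.0103,0.0426,0,0],[0,0,-3.16,0.0103,0.0426,0,0],[0,0,-3.16,0.0103,0.0426,0,0],[0,0,-3.16,0.0103,0.0426,0,0],[0,0,0,0,0,0,0],[0,0,0,0,0,0,0],[0,0,0,0,0,0,0]]]'
python3 -c "
from h import *
plan(.5062,-.3224,.028,-13.6,4)
T=toolT(sense());im=snapshot('wrist')
c=cont(blob(masks(im)['red'],(500,200)));print('red',c.min(0),c.max(0),rect(ray('wrist',c,.074,T)))
c=cont(blob(masks(im)['blue'],(316,200)));print('blue',rect(ray('wrist',c,T[2,3]+.052,T)))
cv2.imwrite('pics/w7.png',im[:,:,::-1])"
```

```text
t: 34.25
tcp_pos: [0.5074, -0.3206, 0.1273]
tool_rot: [0.993, -0.118, -0.001, -0.001]
force: [0.2, 0.3, -6.1]
finger_gap: 0.648
gripper_force: 81.0
yaw -13.52 tilt [-0.002  0.002 -1.   ] tcp [ 0.5074 -0.3206  0.1273] t 34.25 | n 4 turnz 0.02 shift [-0.0002  0.0005  0.0248]
red [448. 116.] [509. 302.] (array([ 0.4839, -0.425 ]), -13.7, array([133.,  22.]))
blue (array([ 0.537 , -0.3274]), -13.7, array([82., 21.]))
```

View pics/w7.png

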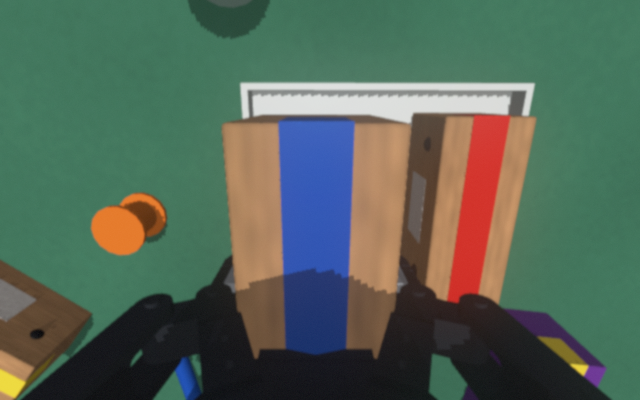

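The view shows red lying flat in the tray's right half (448–534, 113–302), and blue hanging above the left half. I'll lower blue.

```bash
python3 -m handwheel '[[[0,0,0,-0.0005,0.001,0.025,0],[0,0,0,-0.0003,0.001,0.03,0],[0,0,0,0,0,0.025,0],[0,0,0,0,0,0.012,0],[0,0,0,0,0,0.005,0],[0,0,0,0,0,0.002,0],[0,0,0,0,0,0.001,0],[0,0,0,0,0,0.001,0],[0,0,0,0,0,0,0]]]'
python3 -m handwheel '[[[0,0,0,0,0,0.001,0],[0,0,0,0,0,0.001,0],[0,0,0,0,0,0,0]]]'
```

```text
t: 35.42
tcp_pos: [0.5067, -0.3241, 0.0273]
tool_rot: [0.993, -0.118, 0.0, 0.0]
force: [-0.5, -0.4, -6.9]
finger_gap: 0.647
gripper_force: 80.7
t: 35.8
tcp_pos: [0.5065, -0.3239, 0.0249]
tool_rot: [0.993, -0.118, -0.0, -0.0]
force: [0.8, -0.9, -7.4]
finger_gap: 0.646
gripper_force: 80.7
```

```bash
python3 -m handwheel '[[[0,0,0,0,0,0.001,0],[0,0,0,0,0,0.0005,0],[0,0,0,0,0,0,0]]]'; python3 -m handwheel '[[[0,0,0,0,0,0.0008,0],[0,0,0,0,0,0,0]]]'
```

```text
t: 36.17
tcp_pos: [0.5066, -0.324, 0.0239]
tool_rot: [0.993, -0.118, 0.0, 0.0]
force: [-1.7, 0.7, -3.8]
finger_gap: 0.644
gripper_force: 81.5
t: 36.42
tcp_pos: [0.5066, -0.324, 0.0238]
tool_rot: [0.993, -0.118, 0.0, 0.0]
force: [-3.4, 2.6, 6.2]
finger_gap: 0.647
gripper_force: 82.2
```

```bash
python3 -m handwheel '[[[0,0,0,0,0,-0.001,0],[0,0,0,0,0,0,0.82],[0,0,0,0,0,0,0.82],[0,0,0,0,0,0,0.82],[0,0,0,0,0,-0.02,0.82],[0,0,0,0,0,-0.05,0.82],[0,0,0,0,0,-0.05,1],[0,0,0,0,0,-0.02,1],[0,0,0,0,0,0,1]]]' 30
python3 -c "
from h import *
plan(.473,-.003,.16,38,8)"
```

```text
t: 37.55
tcp_pos: [0.5078, -0.325, 0.1671]
tool_rot: [0.993, -0.118, 0.003, 0.002]
force: [-0.6, -0.2, -0.5]
finger_gap: 1.004
gripper_force: 0.0
yaw -13.57 tilt [ 0.005 -0.004 -1.   ] tcp [ 0.5078 -0.325   0.1671] t 37.55 | n 8 turnz -6.45 shift [ 0.0021 -0.0418  0.0009]
```

```bash
python3 -m handwheel '[[[0,0,-6.45,0.0021,-0.0418,0,1],[0,0,-6.45,0.0021,-0.0418,0,1],[0,0,-6.45,0.0021,-0.0418,0,1],[0,0,-6.45,0.0021,-0.0418,0,1],[0,0,-6.45,0.0021,-0.0418,0,1],[0,0,-6.45,0.0021,-0.0418,0,1],[0,0,-6.45,0.0021,-0.0418,0,1],[0,0,-6.45,0.0021,-0.0418,0,1],[0,0,0,0,0,0,1],[0,0,0,0,0,0,1],[0,0,0,0,0,0,1]]]'
python3 -c "
from h import *
look('yellow',.018,6,(316,200))"
```

```text
t: 38.92
tcp_pos: [0.4729, -0.003, 0.1636]
tool_rot: [0.946, 0.325, 0.0, 0.0]
force: [-0.6, 0.2, 0.2]
finger_gap: 1.0
gripper_force: 0.0
[300. 110.] [329. 279.]
(array([ 0.4728, -0.0024]), 37.5, array([141.,  22.]))
yaw 37.93 tilt [ 0.001 -0.    -1.   ] tcp [ 0.4728 -0.003   0.1636] t 38.98 | n 6 turnz 0.07 shift [ 0.0001 -0.0001  0.0243]
```

```bash
python3 -m handwheel '[[[0,0,0.4,0,-0.0001,0.0243,1],[0,0,0,0,-0.0001,0.0243,1],[0,0,0,0,-0.0001,0.0243,1],[0,0,0,0,-0.0001,0.0243,1],[0,0,0,0,-0.0001,0.0243,1],[0,0,0,0,-0.0001,0.0243,1],[0,0,0,0,0,0,1],[0,0,0,0,0,0,0],[0,0,0,0,0,0,0],[0,0,0,0,0,0,0],[0,0,0,0,0,0,0],[0,0,0,0,0,0,0],[0,0,0,0,0,-0.01,0],[0,0,0,0,0,-0.02,0],[0,0,0,0,0,-0.03,0],[0,0,0,0,0,-0.03,0],[0,0,0,0,0,-0.02,0],[0,0,0,0,0,0,0],[0,0,0,0,0,0,0]]]' 50
python3 -c "
from h import *
avg(2)
plan(.468,.369,.13,13.4,9)"
```

```text
t: 41.35
tcp_pos: [0.471, -0.0013, 0.1275]
tool_rot: [0.947, 0.322, -0.001, -0.0]
force: [-0.7, 0.2, -1.7]
finger_gap: 0.65
gripper_force: 53.3
F [-0.18  0.48 -2.27] sd [0.11 0.35 0.16] M [0.026 0.001 0.013] gap 0.652 grip 53.33878219127655 tcp [ 0.4708 -0.0013  0.127 ] t 41.45
yaw 37.62 tilt [-0.002  0.001 -1.   ] tcp [ 0.4708 -0.0013  0.127 ] t 41.45 | n 9 turnz 2.69 shift [ 0.0184 -0.0371 -0.0003]
```

```bash
python3 -m handwheel '[[[0,0,2.69,0.0184,-0.0371,0,0],[0,0,2.69,0.0184,-0.0371,0,0],[0,0,2.69,0.0184,-0.0371,0,0],[0,0,2.69,0.0184,-0.0371,0,0],[0,0,2.69,0.0184,-0.0371,0,0],[0,0,2.69,0.0184,-0.0371,0,0],[0,0,2.69,0.0184,-0.0371,0,0],[0,0,2.69,0.0184,-0.0371,0,0],[0,0,2.69,0.0184,-0.0371,0,0],[0,0,0,0,0,0,0],[0,0,0,0,0,0,0],[0,0,0,0,0,0,0]]]'
python3 -c "
from h import *
plan(.468,.369,.028,13.4,4)
im=snapshot('wrist');cv2.imwrite('pics/w8.png',im[:,:,::-1])"
```

```text
t: 42.95
tcp_pos: [0.4679, 0.367, 0.1272]
tool_rot: [0.993, 0.116, -0.001, 0.001]
force: [-0.7, 0.2, -1.3]
finger_gap: 0.648
gripper_force: 54.9
yaw 13.36 tilt [-0.002 -0.001 -1.   ] tcp [0.4679 0.367  0.1272] t 42.95 | n 4 turnz -0.01 shift [ 0.0001 -0.0005  0.0248]
```

View pics/w8.png

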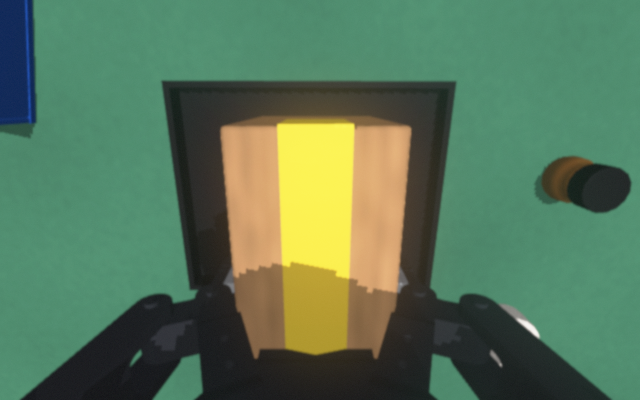

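The view shows the black tray's far edge from (163,82) to (455,82), with the yellow carton nearly centred over it. I'll lower it.

```bash
python3 -m handwheel '[[[0,0,0,0,-0.002,0.025,0],[0,0,0,0,-0.002,0.03,0],[0,0,0,0,0,0.025,0],[0,0,0,0,0,0.012,0],[0,0,0,0,0,0.005,0],[0,0,0,0,0,0.002,0],[0,0,0,0,0,0.001,0],[0,0,0,0,0,0.001,0],[0,0,0,0,0,0.001,0],[0,0,0,0,0,0,0]]]'
python3 -m handwheel '[[[0,0,0,0,0,0.001,0],[0,0,0,0,0,0.001,0],[0,0,0,0,0,0,0]]]'
python3 -m handwheel '[[[0,0,0,0,0,0.0008,0],[0,0,0,0,0,0,0]]]'
```

```text
t: 44.25
tcp_pos: [0.4676, 0.3724, 0.026]
tool_rot: [0.993, 0.117, 0.0, -0.0]
force: [-0.6, 0.2, -2.4]
finger_gap: 0.649
gripper_force: 55.0
t: 44.62
tcp_pos: [0.4676, 0.3723, 0.0238]
tool_rot: [0.993, 0.117, -0.0, 0.0]
force: [0.0, -0.5, -2.7]
finger_gap: 0.651
gripper_force: 55.0
t: 44.88
tcp_pos: [0.4677, 0.3723, 0.0231]
tool_rot: [0.993, 0.117, 0.0, -0.0]
force: [0.4, 0.2, -2.2]
finger_gap: 0.653
gripper_force: 55.0
```

```bash
python3 -m handwheel '[[[0,0,0,0,0,0.0008,0],[0,0,0,0,0,0,0]]]'; python3 -m handwheel '[[[0,0,0,0,0,0.0008,0],[0,0,0,0,0,0,0]]]'
```

```text
t: 45.12
tcp_pos: [0.4676, 0.3723, 0.0229]
tool_rot: [0.993, 0.117, 0.0, -0.0]
force: [-1.9, -0.5, 4.3]
finger_gap: 0.646
gripper_force: 55.4
t: 45.38
tcp_pos: [0.4677, 0.3724, 0.0229]
tool_rot: [0.993, 0.117, 0.0, -0.0]
force: [-1.9, -0.9, 9.7]
finger_gap: 0.652
gripper_force: 56.3
```

```bash
python3 -m handwheel '[[[0,0,0,0,0,-0.0015,0],[0,0,0,0,0,0,0.9],[0,0,0,0,0,0,0.9],[0,0,0,0,0,0,0.9],[0,0,0,0,0,-0.02,0.9],[0,0,0,0,0,-0.05,1],[0,0,0,0,0,-0.05,1],[0,0,0,-0.03,-0.03,-0.03,1],[0,0,0,-0.03,-0.03,-0.03,1],[0,0,0,0,0,0,1],[0,0,0,0,0,0,1],[0,0,0,0,0,0,1]]]' 30
python3 -c "
from h import *
im=snapshot('scene');cv2.imwrite('pics/s9.png',im[:,:,::-1])
m=masks(snapshot('top'))
for k,uv,z in[('blue',(405,195),.074),('red',(435,195),.074),('yellow',(183,213),.074),('blue',(348,251),.016)]:
    c=cont(blob(m[k],uv));print(k,c.mean(0).round(0),rect(ray('top',c,z)))"
```

```text
t: 46.88
tcp_pos: [0.3958, 0.416, 0.2024]
tool_rot: [0.993, 0.116, -0.0, 0.0]
force: [0.2, 0.1, -0.6]
finger_gap: 0.998
gripper_force: 0.0
blue [410. 195.] (array([ 0.5077, -0.3244]), -13.5, array([138.,  15.]))
red [443. 204.] (array([ 0.4803, -0.4244]), -13.5, array([137.,  18.]))
yellow [176. 212.] (array([0.4684, 0.3719]), 13.6, array([147.,  25.]))
blue [347. 251.] (array([ 0.3435, -0.1382]), -1.1, array([110.,  12.]))
```

View pics/s9.png

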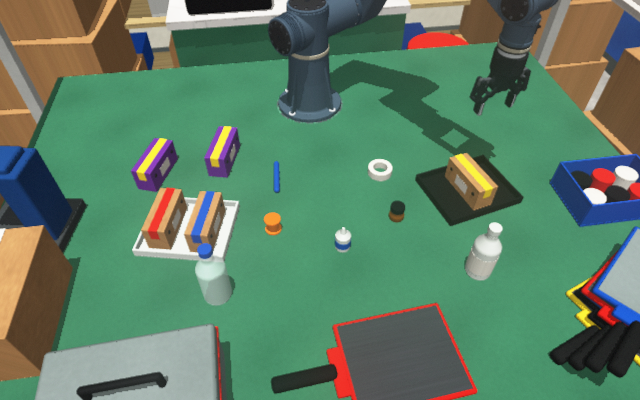

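The final view shows red (165,218) and blue (205,220) in the white tray and yellow (470,180) in the black tray. Everything else is where it was, and the gripper is clear.

```bash
python3 -c "from station import *;print(sign_off())"
```

```text
the job is handed in; nothing more can be done
None
```

I felt all three cartons in the order asked: blue and red are heavy and lie side by side in the white tray, yellow is light and lies in the black tray; the gripper has let go, and the job was handed in at about 47 s.

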